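Turn the airing tea cake with the spatula

ROBOT

A 7-joint arm with a two-finger parallel gripper is mounted at the origin on the work surface. World frame = base frame: x ahead of the robot, y to its left, z up, the work surface at z = 0. Lengths are in m, angles in rad, forces in N, time in s.
With the tool pointing down it reaches from about 0.375 to 0.925 m from the base axis. Payload 3.1 kg.
Tool frame: the origin (TCP) lies on the centre line of the jaws, within the pads' length; the fingertips stand 11 mm ahead of it and the grasp point (between the pads) lies 8 mm behind it; z points along the fingers, y is the line along which they close (so a half turn about z gives the same grasp; the last joint's range is limited). The gripper opens to 85 mm and grips with 20 to 120 N. Pads are 22 mm wide; open, the fingers measure 114 mm over their backs; the gripper's body (76 mm by 85 mm) begins 54 mm behind the grasp point. The pads swing forward as they close: fully open they stand 13 mm farther back than shut.
Start: joints at [-1.381, 0.383, 0.044, 1.598, -0.018, 1.161, -0.05], TCP at [0.184, 0.623, 0.242] pointing down, gripper open.
Joint ranges: [-2.61, 2.61], [-0.41, 2.15], [-1.48, 1.57], [0, 2.5], [-1.57, 4.71], [0.05, 1.97], [-2.85, 2.85]. Speed limits (rad/s): [2.79, 2.79, 3.14, 3.14, 3.14, 3.14, 3.14].

INTERFACE

Orientations are given as a 3x3 rotation matrix whose columns are the frame's x, y, z axes.
In Python, from workcell import robot gives the robot as it stands.
- The arm moves only by the tool arm_command, never from a script. Its argument "series" is text: rows parted by semicolons, each of 7 numbers parted by spaces: the opening, from -1 (shut) to 1 (fully open), so that 0 is half open, then the shift along the tool's x, y, z scaled (see below), then the turn, a rotation vector about the tool's x, y, z scaled (see below). In form: fingers dx dy dz wx wy wz; .... A call has 1 to 10 rows; each row is the pose to reach, as a shift and turn from the pose commanded when the call began, along the tool's axes at that moment, turning the shorter way round; what a row does not reach only later rows make up. The controller multiplies each number of a shift by 750 mm and each number of a turn by pi rad. A row lasts 1/12 s, in which the tool goes at most 41.7 mm and 7.16 degrees, less where a joint would pass 70% of its speed; a pose out of reach is approached as far as the arm can. A call with a number of a shift or a turn outside -1 to 1 is refused whole. A call with a gripper value outside its range is refused whole. The fingers move at their own pace and stop on an object; "force" is the grip in N (left out, the last holds). Time passes only in rows, so rows that repeat a pose let the fingers close. It gives the time, the measured TCP pose, the force, the opening and the grip force at its end, in the units of the state.
- robot.read_state(): the state, without advancing time (a new reading comes with each control period).
- robot.get_image(name): name is "side" or "top"; returns a dict with "image" (400x640x3 uint8, red, green, blue), "z_map" (400x640 float32, m along the optical axis (not along the pixel's ray), 0 where there is no reading), "fov_y" (degrees; the focal length in pixels is half the picture's height over the tangent of half this angle, whatever the lens; pixels are square), "cx", "cy" (the principal point, pixels), "R" (3x3) and "t" (3): a world point X has camera coordinates R X + t. Camera axes: x right, y down, z forward; pixel columns grow to the right and rows downward; lengths in m; the calibration is good to about 2 mm. A picture is of the moment at which its call begins.
- robot.close_job(): hands the job in; it is judged then, once.
The state is a dict: "time_s": time; "joint_pos": joint angles; "qvel": joint speeds; "joint_efforts": joint torques, N m; "tool_pos": TCP position; "tool_rot": TCP orientation; "wrist_force": force on the tool from outside, world axes, zero at the start; "ft_torque": the same for the moment, N m; "finger_gap": opening from 0.0 (shut) to 1.0 (fully open); "gripper_force": force on a finger pad.
Only numpy, scipy, OpenCV 4.12 (cv2) and the standard library are available. Lean on these libraries where they do the work, as an engineer would, in place of code of your own. Each camera call takes 0.05 s, during which the arm holds its last target. There are 200 camera calls.

TASK

Two pressed tea cakes are airing on the bamboo board: one already shows its paper label, the other lies label down. Take the bamboo spatula from its rest and use it to tip that other cake over, label up, flat on the board: don't touch it with the gripper, lift it high off the board or move its neighbour, the frog or the brown cup. Then lay the spatula back level in its rest and let go.

Things in the scene. Friction and masses are not known exactly. Their poses are not given: they have to be found in the camera images.
- cake: tea cake to turn: rigid brown disc, 100 g, 94 mm across, 22 mm thick, loose, in either lane of the board. Both faces: a flat 52 mm across, then a straight bevel out to the 6 mm high rim, so its lower rim edge stands 8 mm above the board. Origin at its centre, 11 mm above what it lies on. Cream label (38 mm, red middle) on its -z face; at the start +z is up, label hidden below
- cake_done: the neighbour, a like cake whose label already shows on top (its label is on its +z face). Origin at its centre. Loose: leave it where it lies
- board: bamboo airing board, fixed, 320 mm along x, 300 mm along y, 10 mm thick, flat top without a rim. Origin under its centre, top 10 mm above it. The two cakes start in lanes about 80 mm either side of the middle in x, in the half nearer its -y edge; from there towards +y it is clear
- spatula: offset bamboo spatula, 70 g, loose. Origin mid-handle: bar 150 mm long (x), 16 wide (y), 18 high (z); pinch it there across y. +x points to the blade, z up. A 20 mm wide neck (x 70 to 100) slopes down to the level blade: x 94 to 150 mm, 50 wide, 2.5 thick, underside at z = -60 mm. Starts with its handle in the rest, blade towards the board and 9 mm clear of the table
- spatula_tip (a point): middle of the front edge of the spatula's blade, at its underside: 150 mm ahead of and 60 mm below the spatula's origin
- rest: dark wooden spatula rest, fixed. Origin under its centre, on the table. Two forked uprights at x = -45 and +45 mm, each 12 mm thick; fork floors 60 mm above the origin, forks open upward, 26 mm wide (y) between prongs 14 mm high. With the handle lying along x in both forks the spatula's origin is 69 mm above the rest's
- frog: ceramic pet frog, green, about 70 mm long and 58 mm high, left of the board; origin under its middle. Leave alone
- cup: glazed brown cup, 72 mm across and 62 mm high, left of the board; origin under its middle. Leave alone
There are look-alikes about, which are no part of the job. What is shaped like the cake but turquoise or yellow is not meant. Leave any orange look-alike of the rest alone.

How it is judged:
On the way, in this order (a step that is already met when the one before it is completed fails the run):
1. the spatula is lifted out of its rest (z of spatula in the frame of rest above 0.095 m), for 0.1 s.
2. the spatula tips the cake up (contact force between spatula and cake above 0.05 N and angle between cake's own z axis and vertical between 0.6 and 1.8 rad), for 0.04 s.
3. the cake lies flat on the board, label up (angle between cake's own z axis and vertical above 2.99 rad and z of cake in the frame of board between 0.018 and 0.025 m and x of cake in the frame of board between -0.16 and 0.16 m and y of cake in the frame of board between -0.15 and 0.15 m and linear speed of cake below 0.02 m/s), for 0.2 s.
4. the spatula lies in its rest again (z of spatula in the frame of rest between 0.064 and 0.074 m and x of spatula in the frame of rest between -0.03 and 0.03 m and y of spatula in the frame of rest between -0.012 and 0.012 m and angle between the x axis of spatula and the x axis of rest, either way round below 0.3 rad and angle between spatula's own z axis and vertical below 0.12 rad and linear speed of spatula below 0.02 m/s), for 0.2 s.
At the end, for the whole second after the job is handed in: the cake lies flat (within about 8 degrees) and still on the board, label up; the spatula lies level and still in both forks of its rest, within 30 mm of centred along it, either way round; the neighbour cake, frog and cup are where they were (all of step 3 and all of step 4); the robot touches nothing.
It fails at once if the gripper or arm touches the cake (contact force between any of the fingers, the arm and cake above 0.3 N).
It fails at once if the cake is lifted high (its centre over 140 mm above the table) (height (world z) of cake above 0.14 m).
It fails at once if the neighbour cake is moved over 20 mm or tipped (distance of cake_done from where it was at the start of the episode above 0.02 m or angle between cake_done's own z axis and vertical above 0.5 rad).
It fails at once if the frog is moved over 30 mm (distance of frog from where it was at the start of the episode above 0.03 m).
It fails at once if the cup is moved over 30 mm (distance of cup from where it was at the start of the episode above 0.03 m).
It also fails if it takes over 48 s, if anything falls off the work surface, if the arm or the gripper's body presses on something with over 40 N, if the wrist force passes 120 N, or if a joint passes its speed limit or range.

## Working session

There is one attempt and no reset: what is moved stays moved. The work goes in short steps, Python scripts to look and compute and a tool call to move; the robot and the scene stay as the last step left them, time stands still between calls to the robot, and variables do not carry over. Pictures are saved under pics/ and viewed, at most 13 in all, crops included, and the job is handed in when it is done.

Besides the shell and the picture viewer there is one more tool, called after "Emit:" as a command line: name --argument value ..., lists and objects as JSON in quotes. arm_command: Moves the arm, as the interface text tells. Shifts and turns lie within -1 to 1; 1 stands for 750 mm of shift or pi rad of turn. Its arguments: {"type":"object","properties":{"series":{"type":"string"},"force":{"type":"number"}},"required":["series"]}

```bash
mkdir -p pics; cat > h.py <<'E'
import numpy as np, cv2
from workcell import robot
def snap(name,fn):
    d=robot.get_image(name); cv2.imwrite('pics/'+fn+'.png',d['image'][:,:,::-1]); np.savez('pics/'+fn+'.npz',**d); return d
def load(fn): return dict(np.load('pics/'+fn+'.npz'))
def foc(d): return d['image'].shape[0]/2/np.tan(np.radians(float(d['fov_y']))/2)
def pix(d,u,v,z=None):
    """world point at pixel: by depth, or on plane of world height z"""
    r=np.array([(u-d['cx'])/foc(d),(v-d['cy'])/foc(d),1.]); R,t=d['R'],d['t']; c=-R.T@t; w=R.T@r
    if z is None: return c+w*d['z_map'][int(v),int(u)]
    return c+w*(z-c[2])/w[2]
def proj(d,X):
    c=d['R']@np.asarray(X)+d['t']; return c[0]/c[2]*foc(d)+d['cx'],c[1]/c[2]*foc(d)+d['cy']
def cloud(d):
    v,u=np.mgrid[0:400,0:640]; z=d['z_map']; f=foc(d)
    p=np.stack([(u-d['cx'])/f*z,(v-d['cy'])/f*z,z],-1)
    return (p-d['t'])@d['R']
E
python3 - <<'E'
from h import *
for n in('top','side'):
    d=snap(n,n+'0'); print(n,foc(d),d['cx'],d['cy'],-d['R'].T@d['t'],d['R'][2].round(3))
s=robot.read_state(); print(s)
E
```

```text
top 475.3144132014873 320.20572520442573 202.44932205506845 [ 0.24159282 -0.00255478  1.32612405] [ 0.179  0.02  -0.984]
side 429.2684170185149 329.8299821159851 192.85793561155438 [ 0.20571197 -0.82955106  1.0405472 ] [ 0.221  0.626 -0.748]
{'time_s': 0.1, 'joint_pos': array([-1.3808057 ,  0.3837718 ,  0.04383775,  1.59946032, -0.01790889,
        1.16121194, -0.04995319]), 'qvel': array([ 0.00020217, -0.00281184, -0.00069822, -0.00268284,  0.00048754,
        0.00193095, -0.00023796]), 'joint_efforts': array([ 2.50230631e-03, -4.34730077e+01,  1.02922808e+00, -2.50452304e+01,
        1.08527738e-02,  5.46206633e-03,  1.62646707e-06]), 'tool_pos': array([0.18424946, 0.62244813, 0.24098068]), 'tool_rot': array([[-9.58879412e-01,  2.83813208e-01, -5.79884183e-04],
       [ 2.83813774e-01,  9.58876442e-01, -2.38960482e-03],
       [-1.22164127e-04, -2.45592198e-03, -9.99996977e-01]]), 'wrist_force': array([-0.10518305,  0.59437193,  0.4065447 ]), 'ft_torque': array([-0.07560173,  0.0055383 ,  0.02035247]), 'gripper_force': 0.0, 'finger_gap': 1.0029218215952014}
```

View pics/top0.png

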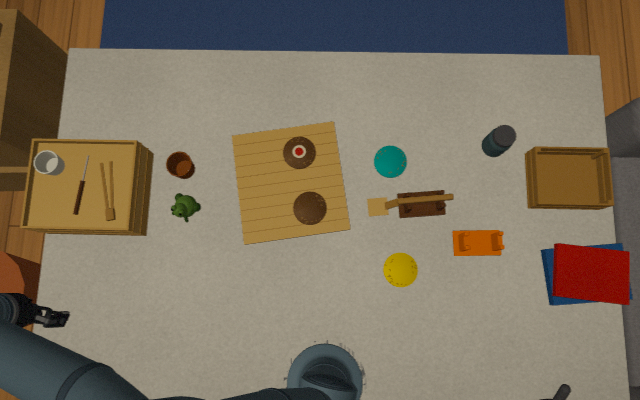

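View pics/side0.png

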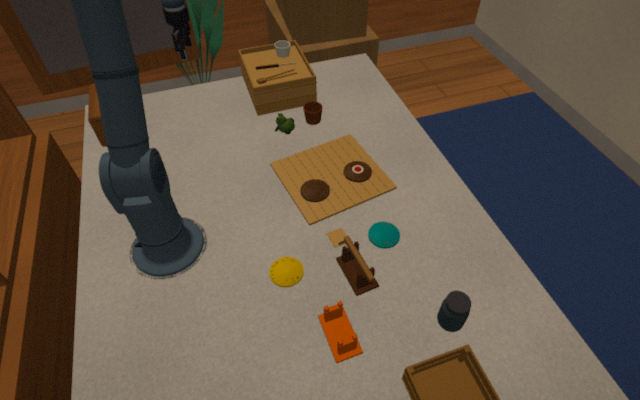

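```bash
python3 - <<'E'
from h import *
d=load('top0'); im=d['image'][115:250,220:470]
cv2.imwrite('pics/crop0.png',cv2.resize(im,None,fx=3.2,fy=3.2,interpolation=cv2.INTER_CUBIC)[:,:,::-1])
P=cloud(d); hsv=cv2.cvtColor(d['image'],cv2.COLOR_RGB2HSV)
Q=P[...,2]
for n,(u,v) in dict(cake=(310,208),done=(299,152)).items():
    Y,X=np.mgrid[0:400,0:640]; m=(np.hypot(X-u,Y-v)<24)&(Q>0.02)&(Q<.06)
    p=P[m]; print(n,m.sum(),p.mean(0),p.min(0),p.max(0)); top=p[p[:,2]>np.percentile(p[:,2],60)]; print(top.mean(0))
    k,c=None,None
for u,v in((300,200),(331,215),(310,208),(299,152),(377,207),(451,197),(400,201),(425,199),(260,210)): print(u,v,pix(d,u,v).round(4))
for u,v in((232,135),(335,122),(350,229),(245,243)): print('corner',pix(d,u,v,.01).round(4))
E
```

```text
cake 875 [0.46244156 0.05196422 0.02917618] [0.41740091 0.00704727 0.02001195] [0.51067401 0.09913608 0.03892845]
[0.4614592  0.05249572 0.03281506]
done 823 [0.6214818  0.08658759 0.0291588 ] [0.57618501 0.04174945 0.02001617] [0.66960116 0.13324049 0.0390882 ]
[0.6215015  0.08696487 0.03310035]
300 200 [0.4838 0.0799 0.0299]
331 215 [ 0.446  -0.007   0.0144]
310 208 [0.4607 0.0512 0.0373]
299 152 [0.6193 0.0865 0.0387]
377 207 [ 0.4718 -0.1354  0.0118]
451 197 [ 0.4915 -0.3256  0.0771]
400 201 [ 0.4777 -0.1899  0.0777]
425 199 [ 0.4838 -0.2556  0.0814]
260 210 [0.4569 0.1931 0.0081]
corner [0.6751 0.2844 0.01  ]
corner [ 0.72   -0.0133  0.01  ]
corner [ 0.4083 -0.0607  0.01  ]
corner [0.3629 0.2303 0.01  ]
```

View pics/crop0.png

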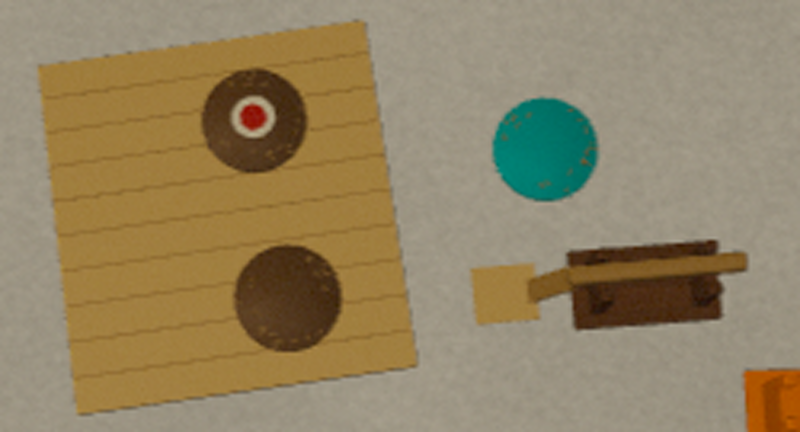

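```bash
cat >> h.py <<'E'
from scipy.spatial.transform import Rotation as Ro
def Rd(yaw,pitch=0):
    """tool rotation: z down, tool x = spatula x at world angle yaw (rad), nose-up pitch"""
    x=np.array([np.cos(yaw),np.sin(yaw),0]); z=np.array([0,0,-1.]); y=np.cross(z,x)
    return Ro.from_rotvec(pitch*y).as_matrix()@np.stack([x,y,z],1)
def cmd(targets,base=None):
    """targets: list of (pos,R) -> rows in units; base = commanded pose (default measured)"""
    s=robot.read_state(); p0,R0=base or (s['tool_pos'],s['tool_rot'])
    for p,R in targets:
        a=R0.T@(np.asarray(p)-p0)/.75; w=Ro.from_matrix(R0.T@R).as_rotvec()/np.pi
        print(np.r_[a,w].round(4))
E
python3 - <<'E'
from h import *
d=load('top0'); P=cloud(d).reshape(-1,3); hsv=cv2.cvtColor(d['image'],cv2.COLOR_RGB2HSV).reshape(-1,3)
near=(P[:,0]>.4)&(P[:,0]<.56)&(P[:,1]<-.1)&(P[:,1]>-.36)
h=near&(P[:,2]>.072)&(hsv[:,2]>90); p=P[h]; c=p.mean(0); u=np.linalg.svd(p-c)[2][0]
print('handle',h.sum(),c,u,np.degrees(np.arctan2(u[1],u[0])),p[:,:].min(0),p.max(0), np.median(p[:,2]))
b=near&(P[:,2]>.006)&(P[:,2]<.02)&(hsv[:,2]>130)&(P[:,1]>-.18); p=P[b][:,:2].astype(np.float32); print('blade',b.sum(),cv2.minAreaRect(p),P[b][:,2].mean())
r=near&(hsv[:,2]<95)&(P[:,2]>.003)&(P[:,2]<.03); p=P[r][:,:2].astype(np.float32); print('rest base',r.sum(),cv2.minAreaRect(p))
E
```

```text
handle 312 [ 0.48675434 -0.25902462  0.0777767 ] [-0.10676771  0.9942805   0.00263483] 96.12904286746264 [ 0.46711087 -0.33201522  0.07213866] [ 0.51070716 -0.18459162  0.08464817] 0.07774422552270498
blade 337 ((0.4790414571762085, -0.14108280837535858), (0.15428249537944794, 0.0671018660068512), 1.8023680448532104) 0.011889565655805992
rest base 634 ((0.48462986946105957, -0.25859153270721436), (0.0704408660531044, 0.12716777622699738), 5.3881378173828125)
```

```bash
python3 - <<'E'
from h import *
r=np.radians
cmd([((.46,.30,.25),Rd(r(130))),((.50,-.05,.25),Rd(r(105))),((.4866,-.2583,.16),Rd(r(96)))])
E
```

```text
[-4.746e-01 -3.079e-01 -1.120e-02 -7.000e-04  3.000e-04  1.862e-01]
[-6.582e-01 -7.403e-01 -1.010e-02 -7.000e-04  4.000e-04  3.251e-01]
[-7.1980e-01 -1.0114e+00  1.1050e-01 -7.0000e-04  5.0000e-04  3.7510e-01]
```

Emit:
arm_command --series "1 -0.475 -0.308 -0.011 0 0 0.186; 1 -0.475 -0.308 -0.011 0 0 0.186; 1 -0.475 -0.308 -0.011 0 0 0.186; 1 -0.475 -0.308 -0.011 0 0 0.186; 1 -0.475 -0.308 -0.011 0 0 0.186; 1 -0.475 -0.308 -0.011 0 0 0.186; 1 -0.475 -0.308 -0.011 0 0 0.186; 1 -0.475 -0.308 -0.011 0 0 0.186; 1 -0.475 -0.308 -0.011 0 0 0.186; 1 -0.658 -0.740 -0.010 0 0 0.325" --force 60

```text
time_s: 0.93
tool_pos: [0.4395, 0.2963, 0.25]
tool_rot: [[-0.54, 0.842, 0.004], [0.842, 0.54, 0.001], [-0.001, 0.004, -1.0]]
wrist_force: [0.8, 0.2, 1.1]
finger_gap: 0.998
gripper_force: 0.0
```

```bash
python3 - <<'E'
from h import *
r=np.radians
s=robot.read_state();print(s['time_s'],s['tool_pos'])
cmd([((.50,-.05,.25),Rd(r(105))),((.4866,-.2583,.16),Rd(r(96)))])
E
```

```text
0.9333 [0.43948216 0.29628538 0.25000929]
[-4.322e-01 -1.814e-01 -1.000e-04  1.300e-03  2.000e-04  9.820e-02]
[-6.562e-01 -3.468e-01  1.195e-01  1.300e-03  1.000e-04  1.482e-01]
```

Emit:
arm_command --series "1 -0.432 -0.181 0 0 0 0.098; 1 -0.432 -0.181 0 0 0 0.098; 1 -0.432 -0.181 0 0 0 0.098; 1 -0.432 -0.181 0 0 0 0.098; 1 -0.432 -0.181 0 0 0 0.098; 1 -0.432 -0.181 0 0 0 0.098; 1 -0.432 -0.181 0 0 0 0.098; 1 -0.656 -0.347 0.12 0 0 0.148; 1 -0.656 -0.347 0.12 0 0 0.148; 1 -0.656 -0.347 0.12 0 0 0.148"

```text
time_s: 1.77
tool_pos: [0.4855, -0.1099, 0.2094]
tool_rot: [[-0.108, 0.994, 0.001], [0.994, 0.108, 0.001], [0.001, 0.001, -1.0]]
wrist_force: [0.2, 0.1, 0.2]
finger_gap: 1.0
gripper_force: 0.0
```

Emit:
arm_command --series "1 -0.13 -0.02 0.06 0 0 0.01; 1 -0.13 -0.02 0.06 0 0 0.01; 1 -0.13 -0.02 0.06 0 0 0.01; 1 -0.13 -0.02 0.06 0 0 0.01"

```text
time_s: 2.1
tool_pos: [0.4775, -0.2131, 0.1626]
tool_rot: [[-0.067, 0.998, -0.005], [0.998, 0.067, -0.004], [-0.003, -0.005, -1.0]]
wrist_force: [-0.7, -0.4, 0.3]
finger_gap: 1.004
gripper_force: 0.0
```

```bash
python3 - <<'E'
from h import *
r=np.radians
s=robot.read_state();print(s['time_s'],s['tool_pos'])
cmd([((.4866,-.2583,.16),Rd(r(96))),((.4866,-.2583,.061),Rd(r(96)))])
E
```

```text
2.1 [ 0.47754979 -0.21309347  0.16257916]
[-0.0609  0.008   0.0036 -0.0017  0.001  -0.012 ]
[-0.0605  0.0087  0.1356 -0.0017  0.001  -0.012 ]
```

Emit:
arm_command --series "1 -0.061 0.008 0.003 0 0 -0.012; 1 -0.061 0.008 0.003 0 0 -0.012; 1 -0.061 0.008 0.003 0 0 -0.012"

```text
time_s: 2.35
tool_pos: [0.4906, -0.2545, 0.1625]
tool_rot: [[-0.11, 0.994, -0.001], [0.994, 0.11, -0.002], [-0.002, -0.001, -1.0]]
wrist_force: [-0.0, 0.3, 0.9]
finger_gap: 0.999
gripper_force: 0.0
```

```bash
python3 - <<'E'
from h import *
r=np.radians
s=robot.read_state();print(s['time_s'],s['tool_pos'])
cmd([((.4866,-.2583,.16),Rd(r(96))),((.4866,-.2583,.061),Rd(r(96)))])
E
```

```text
2.35 [ 0.4905991  -0.25447378  0.16247335]
[-0.0045 -0.0059  0.0033 -0.0002  0.0006  0.0019]
[-0.0042 -0.0058  0.1353 -0.0002  0.0006  0.0019]
```

Emit:
arm_command --series "1 -0.001 -0.006 0.05 0 0 0.002; 1 -0.001 -0.006 0.08 0 0 0.002; 1 -0.001 -0.006 0.08 0 0 0.002; 1 -0.001 -0.006 0.08 0 0 0.002"

```text
time_s: 2.68
tool_pos: [0.4859, -0.2508, 0.1015]
tool_rot: [[-0.11, 0.994, -0.003], [0.994, 0.11, 0.002], [0.002, -0.003, -1.0]]
wrist_force: [0.3, 0.3, 1.2]
finger_gap: 0.996
gripper_force: 0.0
```

```bash
python3 - <<'E'
from h import *
r=np.radians
s=robot.read_state();print(s['time_s'],s['tool_pos'])
cmd([((.4866,-.2583,.061),Rd(r(96)))])
E
```

```text
2.6833 [ 0.48585969 -0.25079182  0.10146671]
[-0.0102  0.      0.0539 -0.001  -0.0008  0.0019]
```

Emit:
arm_command --series "1 -0.01 0 0.054 0 0 0.002; 1 -0.01 0 0.054 0 0 0.002; 1 -0.01 0 0.054 0 0 0.002; 1 -0.01 0 0.054 0 0 0.002"

```text
time_s: 3.02
tool_pos: [0.4892, -0.2607, 0.0641]
tool_rot: [[-0.103, 0.995, 0.003], [0.995, 0.103, -0.001], [-0.001, 0.003, -1.0]]
wrist_force: [0.6, -0.6, 0.7]
finger_gap: 0.999
gripper_force: 0.0
```

```bash
python3 - <<'E'
from h import *
r=np.radians
d=snap('top','top1'); cv2.imwrite('pics/c1.png',cv2.resize(d['image'][140:260,330:490],None,fx=4,fy=4,interpolation=cv2.INTER_CUBIC)[:,:,::-1])
s=robot.read_state();print(s['time_s'],s['tool_pos'],s['wrist_force'])
cmd([((.4866,-.2583,.061),Rd(r(96)))])
E
```

```text
3.0667 [ 0.48964592 -0.26090076  0.06464937] [-0.009106   -1.05336964  0.71469646]
[ 0.0039 -0.0037  0.0048  0.0014  0.0005 -0.0005]
```

View pics/c1.png

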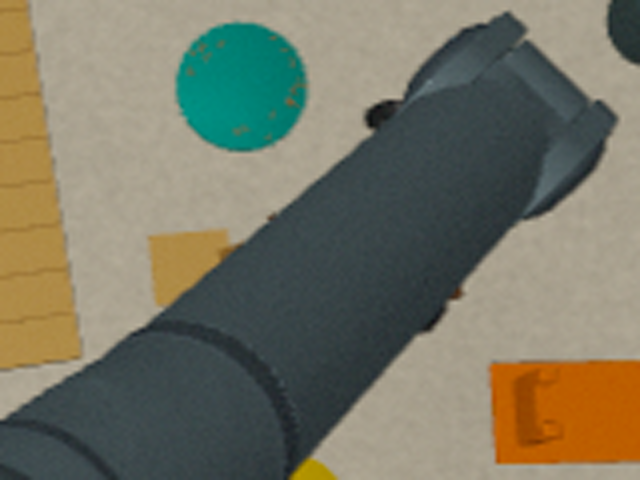

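Emit:
arm_command --series "1 0.002 -0.003 0.004 0 0 0; 1 0.002 -0.003 0.004 0 0 0; -1 0.002 -0.003 0.004 0 0 0; -1 0.002 -0.003 0.004 0 0 0; -1 0.002 -0.003 0.004 0 0 0; -1 0.002 -0.003 0.004 0 0 0; -1 0.002 -0.003 0.004 0 0 0; -1 0.002 -0.003 0.004 0 0 0; -1 0.002 -0.003 0.004 0 0 0; -1 0.002 -0.003 0.004 0 0 0" --force 80

```text
time_s: 3.9
tool_pos: [0.4854, -0.2596, 0.0592]
tool_rot: [[-0.102, 0.995, 0.001], [0.995, 0.102, -0.0], [-0.0, 0.0, -1.0]]
wrist_force: [0.2, -0.0, 1.5]
finger_gap: 0.174
gripper_force: 78.1
```

```bash
python3 - <<'E'
from h import *
for i in range(3):
    s=robot.read_state();print(s['time_s'],s['tool_pos'],s['wrist_force'],s['finger_gap'],s['gripper_force']); robot.get_image('side')
cmd([(s['tool_pos']+[0,0,.1],Rd(np.radians(96)))])
E
```

```text
3.9 [ 0.48543279 -0.25955     0.05917281] [ 0.20472462 -0.002814    1.49070198] 0.17376673759371183 78.06412696838379
3.95 [ 0.48543658 -0.25959011  0.05919533] [-0.62044957  0.33272162  2.37272302] 0.1726113955975399 78.06791067123413
4.0 [ 0.48539704 -0.25955711  0.05916154] [-0.06564998 -0.49127069  2.20627809] 0.1775546620113388 78.07024240493774
[-0.000e+00  0.000e+00 -1.333e-01  2.000e-04  1.000e-04 -8.000e-04]
```

Emit:
arm_command --series "-1 0 0 -0.05 0 0 0; -1 0 0 -0.1 0 0 0; -1 0 0 -0.133 0 0 0; -1 0 0 -0.133 0 0 0; -1 0 0 -0.133 0 0 0; -1 0 0 -0.133 0 0 0"

```text
time_s: 4.55
tool_pos: [0.4842, -0.2584, 0.1576]
tool_rot: [[-0.103, 0.995, -0.002], [0.995, 0.103, 0.001], [0.001, -0.002, -1.0]]
wrist_force: [0.8, 1.1, -0.9]
finger_gap: 0.175
gripper_force: 78.2
```

```bash
python3 - <<'E'
from h import *
s=robot.read_state();print(s['time_s'],s['tool_pos'],s['wrist_force'],s['finger_gap'])
cmd([((.496,-.156,.10),Rd(np.radians(99)))])
E
```

```text
4.55 [ 0.48422064 -0.25842794  0.15758318] [ 0.75919724  1.13144981 -0.94702972] 0.17453692182819644
[ 0.1341  0.0298  0.0769 -0.0006 -0.0005 -0.0173]
```

Emit:
arm_command --series "-1 0.05 0.01 0.02 0 0 -0.008; -1 0.1 0.02 0.05 0 0 -0.017; -1 0.134 0.03 0.077 0 0 -0.017; -1 0.134 0.03 0.077 0 0 -0.017; -1 0.134 0.03 0.077 0 0 -0.017; -1 0.134 0.03 0.077 0 0 -0.017; -1 0.134 0.03 0.077 0 0 -0.017"

```text
time_s: 5.13
tool_pos: [0.4966, -0.1587, 0.1008]
tool_rot: [[-0.153, 0.988, -0.001], [0.988, 0.153, -0.001], [-0.001, -0.001, -1.0]]
wrist_force: [0.1, -0.0, -1.1]
finger_gap: 0.17
gripper_force: 78.1
```

```bash
python3 - <<'E'
from h import *
s=robot.read_state();print(s['time_s'],s['tool_pos'],s['tool_rot'][:,0],s['wrist_force'])
d=snap('side','side2'); a=cv2.resize(d['image'][130:290,240:420],None,fx=4,fy=4,interpolation=cv2.INTER_CUBIC)[30:600]
d2=snap('top','top2'); b=cv2.resize(d2['image'][150:270,260:460],None,fx=4,fy=4,interpolation=cv2.INTER_CUBIC)
cv2.imwrite('pics/c2.png',a[:,:,::-1]);cv2.imwrite('pics/c2t.png',b[:,:,::-1])
P=cloud(d).reshape(-1,3);hsv=cv2.cvtColor(d['image'],cv2.COLOR_RGB2HSV).reshape(-1,3)
u=np.array([-.1564,.9877]);c=np.array([.463,.0525])
S=(P[:,:2]-c)@u; L=(P[:,:2]-c)@np.array([.9877,.1564])
m=(S>-.13)&(S<-.04)&(abs(L)<.05)&(P[:,2]>.03)&(P[:,2]<.07)
q=np.c_[S,L,P[:,2]][m]; 
for k in np.arange(-.13,-.04,.01):
    z=q[(q[:,0]>k)&(q[:,0]<k+.01)]
    if len(z): print(k.round(3),len(z),np.median(z[:,2]).round(4),z[:,1].min().round(4),z[:,1].max().round(4))
E
```

```text
5.1333 [ 0.49661365 -0.15873578  0.10075947] [-0.15291479  0.98823874 -0.00112487] [ 0.13129393 -0.0184293  -1.06353027]
-0.12 11 0.054 -0.0245 -0.0141
-0.11 19 0.0559 -0.0239 0.0137
-0.1 37 0.0554 -0.0251 0.0237
-0.09 40 0.0554 -0.0255 0.0234
-0.08 44 0.0554 -0.0248 0.024
-0.07 21 0.0545 -0.0196 0.0227
-0.05 4 0.0327 -0.0207 0.0008
```

View pics/c2.png

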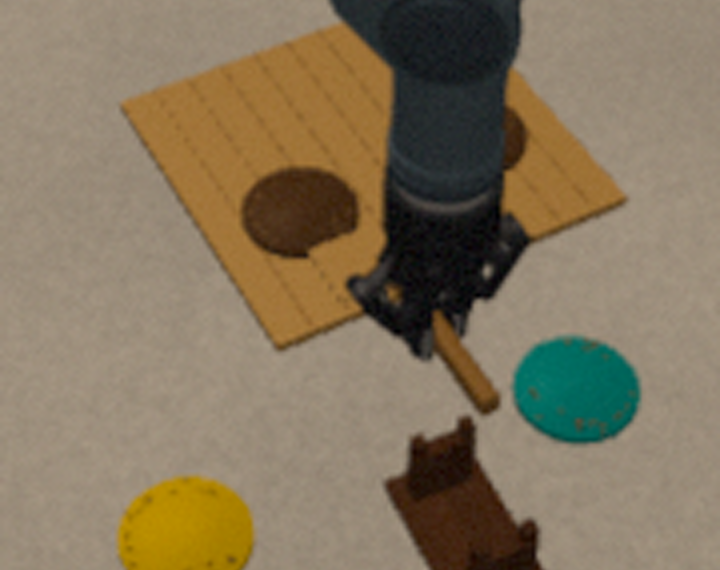

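```bash
cat >> h.py <<'E'
U=np.array([-.1564,.9877,0]);C=np.array([.463,.0525,0]);YAW=np.radians(99);TT=np.array([.151,0,.049])
def tip(s,z,pitch=0,lat=0):
    R=Rd(YAW,np.radians(pitch)); return C+U*s+np.array([.9877,.1564,0])*lat+np.array([0,0,z])-R@TT,R
def where():
    s=robot.read_state(); t=s['tool_pos']+s['tool_rot']@TT; x=s['tool_rot'][:,0]
    print('t',s['time_s'].__round__(2),'tip s,lat,z mm',(1e3*np.array([(t-C)@U,(t-C)@[.9877,.1564,0],t[2]])).round(1),'pitch',np.degrees(np.arcsin(x[2])).round(1),'yaw',np.degrees(np.arctan2(x[1],x[0])).round(1),'F',s['wrist_force'].round(1),'gap',round(s['finger_gap'],3))
E
python3 - <<'E'
from h import *
where(); cmd([tip(-.060,.022,-2),tip(-.060,.011,-2)])
E
```

```text
t 5.23 tip s,lat,z mm [-63.3   1.3  52.2] pitch -0.1 yaw 98.8 F [ 0.2  0.2 -0.5] gap 0.173
[ 0.0067 -0.0009  0.0335  0.0002 -0.0107 -0.0013]
[ 0.0068 -0.0009  0.0482  0.0002 -0.0107 -0.0013]
```

Emit:
arm_command --series "-1 0.005 -0.001 0.02 0 -0.011 -0.001; -1 0.005 -0.001 0.034 0 -0.011 -0.001; -1 0.005 -0.001 0.044 0 -0.011 -0.001; -1 0.005 -0.001 0.048 0 -0.011 -0.001; -1 0.005 -0.001 0.048 0 -0.011 -0.001; -1 0.005 -0.001 0.048 0 -0.011 -0.001; -1 0.005 -0.001 0.048 0 -0.011 -0.001"

```text
time_s: 5.82
tool_pos: [0.4957, -0.1529, 0.0689]
tool_rot: [[-0.157, 0.988, 0.002], [0.987, 0.157, -0.027], [-0.027, -0.002, -1.0]]
wrist_force: [-13.5, 9.1, 36.4]
finger_gap: 0.175
gripper_force: 83.9
```

```bash
python3 - <<'E'
from h import *
robot.get_image('side');where(); cmd([tip(-.060,.0095,-2),tip(-.031,.0095,-2)])
E
```

```text
t 5.87 tip s,lat,z mm [-58.3   0.1  15.8] pitch -1.5 yaw 99.0 F [-13.    8.4  37.4] gap 0.17
[-0.0015 -0.0003  0.0069 -0.0005 -0.0025  0.0002]
[ 0.0372 -0.0003  0.0059 -0.0005 -0.0025  0.0002]
```

Emit:
arm_command --series "-1 0 0 -0.01 0 0 0; -1 0 0 -0.01 0 0 0; -1 0 0 -0.01 0 0 0"

```text
time_s: 6.12
tool_pos: [0.4962, -0.1539, 0.0727]
tool_rot: [[-0.157, 0.988, 0.007], [0.987, 0.157, -0.034], [-0.035, 0.001, -0.999]]
wrist_force: [-0.9, -0.6, -1.4]
finger_gap: 0.169
gripper_force: 78.3
```

```bash
python3 - <<'E'
from h import *
where()
d=snap('side','side3'); a=cv2.resize(d['image'][150:250,270:400],None,fx=6,fy=6,interpolation=cv2.INTER_CUBIC)
cv2.imwrite('pics/c3.png',a[:,:,::-1])
where()
P=cloud(d).reshape(-1,3);hsv=cv2.cvtColor(d['image'],cv2.COLOR_RGB2HSV).reshape(-1,3)
S=(P-C)@U; L=(P-C)@np.array([.9877,.1564,0])
for k in np.arange(-.20,0.14,.01):
    r=[]
    for l in(-.04,-.02,0,.02,.03):
        m=(S>k)&(S<k+.01)&(abs(L-l)<.006); r.append('%3d:%5.1f'%(m.sum(),1e3*np.median(P[m,2]) if m.any() else 0))
    print(k.round(3),r)
E
```

```text
t 6.12 tip s,lat,z mm [-59.9   0.4  18.5] pitch -2.0 yaw 99.1 F [-0.9 -0.6 -1.4] gap 0.169
t 6.17 tip s,lat,z mm [-59.6  -0.2  17.9] pitch -2.0 yaw 99.1 F [-0.2 -0.3 -1.7] gap 0.172
-0.2 [' 87:453.7', ' 48:452.0', ' 33:440.0', ' 25:419.9', ' 19:418.1']
-0.19 [' 47:475.4', ' 36:462.7', ' 21:444.2', ' 38:424.6', ' 26:425.1']
-0.18 [' 35:483.9', ' 29:467.4', ' 15:  1.7', ' 20:437.8', ' 13:432.2']
-0.17 [' 39:492.6', ' 22:237.9', ' 17:  3.1', ' 11:443.9', '  1:437.9']
-0.16 [' 24:498.2', ' 13:  2.7', ' 18:  3.0', '  0:  0.0', '  0:  0.0']
-0.15 [' 21:499.5', ' 10:  2.5', '  7:  3.0', '  0:  0.0', '  0:  0.0']
-0.14 [' 10:  1.6', ' 10:  1.6', '  6: -0.7', '  0:  0.0', '  0:  0.0']
-0.13 [' 12:  1.0', ' 11:  2.1', '  2:  1.4', '  0:  0.0', '  0:  0.0']
-0.12 ['  8:  2.0', ' 20:  3.9', '  0:  0.0', '  4:  0.9', '  0:  0.0']
-0.11 [' 19:  9.0', ' 17: 10.2', '  0:  0.0', '  1:  2.6', '  0:  0.0']
-0.1 ['  9: 11.2', ' 15: 19.7', '  6: 22.4', '  1: 22.3', '  0:  0.0']
-0.09 [' 10: 12.7', ' 11: 21.0', '  9: 19.5', '  8: 21.2', '  0:  0.0']
-0.08 [' 11: 12.1', ' 14: 18.5', ' 10: 20.4', '  6: 19.9
[... 811 characters left out ...]
10: 12.3', '  2: 25.5', '  3: 26.6', '  1: 25.5', '  1: 16.1']
0.05 ['  7: 13.6', '  7: 10.8', '  3: 15.4', '  3: 14.3', '  7: 13.5']
0.06 ['  9: 12.1', '  7: 10.6', '  7: 12.6', '  8: 12.0', '  4: 11.9']
0.07 [' 10: 11.6', '  9: 11.8', '  9: 12.6', '  7: 11.9', '  7: 10.5']
0.08 ['  6: 10.7', '  7: 12.7', '  4: 11.4', '  9: 12.3', '  7: 11.3']
0.09 ['  6:  9.8', '  7: 10.7', ' 12: 10.8', '  8: 11.0', '  9: 10.1']
0.1 ['  9: 12.4', '  8: 11.5', '  9: 12.4', ' 10: 10.8', '  7: 11.3']
0.11 ['  9: 11.6', '  7: 10.7', '  5:  9.9', '  6: 11.6', '  8: 12.7']
0.12 ['  7: 14.5', '  7: 12.0', '  8: 10.6', '  8: 10.3', '  9: 11.3']
0.13 ['  8: 11.6', '  8: 11.9', '  8: 12.0', '  7: 12.1', '  6: 11.3']
```

View pics/c3.png

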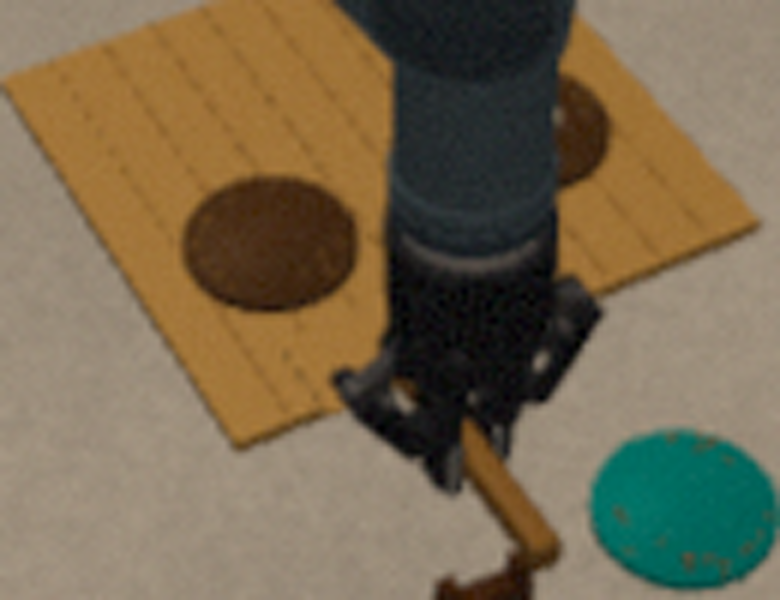

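```bash
sed -i 's/^U=.*;C=/U=np.array([-.2588,.9659,0]);C=/; s/YAW=np.radians(99)/YAW=np.radians(105)/; s/\[\.9877,\.1564,0\]/[.9659,.2588,0]/g' h.py; python3 - <<'E'
from h import *
where(); cmd([tip(-.065,.05,0)])
E
```

```text
t 6.17 tip s,lat,z mm [-59.2  -6.4  17.9] pitch -2.0 yaw 99.1 F [-0.2 -0.3 -1.7] gap 0.172
[-0.0093  0.0301 -0.0355 -0.0006  0.011  -0.033 ]
```

Emit:
arm_command --series "-1 -0.003 0 -0.036 0 0.011 0; -1 -0.009 0.015 -0.036 0 0.011 -0.015; -1 -0.009 0.03 -0.036 0 0.011 -0.033; -1 -0.009 0.03 -0.036 0 0.011 -0.033; -1 -0.009 0.03 -0.036 0 0.011 -0.033; -1 -0.009 0.03 -0.036 0 0.011 -0.033"

```text
time_s: 6.67
tool_pos: [0.5174, -0.1553, 0.0985]
tool_rot: [[-0.258, 0.966, -0.005], [0.966, 0.258, -0.0], [0.001, -0.005, -1.0]]
wrist_force: [-0.9, 0.2, -0.5]
finger_gap: 0.174
gripper_force: 78.4
```

```bash
cat >> h.py <<'E'
def blade(d,zmin=.03,zmax=.075,smax=-.052,bias=.002):
    """fit plane to blade top as seen by camera; report in s,lat,z"""
    P=cloud(d).reshape(-1,3); S=(P-C)@U; L=(P-C)@np.array([.9659,.2588,0]); Z=P[:,2]-bias
    m=(S>-.112)&(S<smax)&(abs(L)<.035)&(Z>zmin)&(Z<zmax)
    s,l,z=S[m],L[m],Z[m]
    for i in range(4):
        k=np.linalg.lstsq(np.c_[s,l,np.ones(len(s))],z,rcond=None)[0]; e=abs(z-np.c_[s,l,np.ones(len(s))]@k); g=e<max(.003,1.5*np.median(e)); s,l,z=s[g],l[g],z[g]
    print('blade n',len(s),'slope deg',np.degrees(np.arctan(k[:2])).round(1),'s',np.percentile(s,[1,99]).round(4),'l',np.percentile(l,[1,99]).round(4),'underside z at front',(k[0]*s.max()+k[2]-.0025).round(4))
E
python3 - <<'E'
from h import *
where()
blade(snap('side','side4')); blade(snap('side','side5')); blade(snap('top','top5'));where()
E
```

```text
t 6.67 tip s,lat,z mm [-63.8  -1.4  49.7] pitch 0.1 yaw 105.0 F [-0.9  0.2 -0.5] gap 0.174
blade n 160 slope deg [-1.5 -0.7] s [-0.1103 -0.0652] l [-0.0262  0.0222] underside z at front 0.0461
blade n 158 slope deg [-3.2  0.2] s [-0.1112 -0.0642] l [-0.0276  0.0208] underside z at front 0.0453
blade n 214 slope deg [-1.   0.2] s [-0.1112 -0.065 ] l [-0.0265  0.0221] underside z at front 0.0447
t 6.82 tip s,lat,z mm [-63.9  -1.1  50. ] pitch 0.0 yaw 105.0 F [-0.7  0.3 -0.7] gap 0.176
```

```bash
sed -i 's/TT=np.array(.*/TT=np.array([.150,0,.0532])/' h.py; python3 - <<'E'
from h import *
where(); cmd([tip(-.059,.013,0),tip(-.059,.0105,0)])
E
```

```text
t 6.82 tip s,lat,z mm [-64.9  -1.2  45.8] pitch 0.0 yaw 105.0 F [-0.7  0.3 -0.7] gap 0.176
[ 0.0079  0.0015  0.0436 -0.0012 -0.0003 -0.    ]
[ 0.0079  0.0015  0.047  -0.0012 -0.0003 -0.    ]
```

Emit:
arm_command --series "-1 0.006 0.001 0.02 0 0 0; -1 0.006 0.001 0.036 0 0 0; -1 0.006 0.001 0.041 0 0 0; -1 0.006 0.001 0.041 0 0 0; -1 0.006 0.001 0.041 0 0 0"

```text
time_s: 7.23
tool_pos: [0.518, -0.1511, 0.0685]
tool_rot: [[-0.259, 0.966, -0.003], [0.966, 0.259, -0.001], [0.0, -0.003, -1.0]]
wrist_force: [0.6, 0.9, -0.3]
finger_gap: 0.173
gripper_force: 78.3
```

```bash
python3 - <<'E'
from h import *
where();robot.get_image('side');where();cmd([tip(-.059,.0105,0)])
E
```

```text
t 7.23 tip s,lat,z mm [-60.8   0.2  15.3] pitch 0.0 yaw 105.0 F [ 0.6  0.9 -0.3] gap 0.173
t 7.28 tip s,lat,z mm [-61.2   0.7  15.8] pitch -0.0 yaw 105.0 F [ 0.6 -0.6 -0.5] gap 0.174
[ 0.0029 -0.0012  0.0071 -0.0006  0.0001  0.0001]
```

Emit:
arm_command --series "-1 0 0 0.004 0 0 0; -1 0 0 0.006 0 0 0; -1 0 0 0.006 0 0 0; -1 0 0 0.006 0 0 0"

```text
time_s: 7.62
tool_pos: [0.5186, -0.1509, 0.0645]
tool_rot: [[-0.26, 0.966, -0.002], [0.966, 0.26, -0.0], [0.0, -0.002, -1.0]]
wrist_force: [-0.4, -0.7, -1.3]
finger_gap: 0.172
gripper_force: 78.3
```

```bash
python3 - <<'E'
from h import *
where();robot.get_image('side');where();cmd([tip(-.059,.0105,0)])
E
```

```text
t 7.62 tip s,lat,z mm [-60.9   0.8  11.3] pitch 0.0 yaw 105.0 F [-0.4 -0.7 -1.3] gap 0.172
t 7.67 tip s,lat,z mm [-60.8   0.9  11.4] pitch 0.0 yaw 105.0 F [-0.1 -0.4 -0.1] gap 0.171
[ 0.0025 -0.0014  0.0011 -0.0005 -0.      0.0002]
```

Emit:
arm_command --series "-1 0 0 0.002 0 0 0; -1 0 0 0.002 0 0 0; -1 0 0 0.002 0 0 0"

```text
time_s: 7.92
tool_pos: [0.5184, -0.1508, 0.0629]
tool_rot: [[-0.26, 0.966, -0.002], [0.966, 0.26, -0.0], [0.0, -0.002, -1.0]]
wrist_force: [0.2, -0.3, -1.6]
finger_gap: 0.171
gripper_force: 78.3
```

```bash
python3 - <<'E'
from h import *
where();robot.get_image('side');where();cmd([tip(-.031,.0095,0)])
E
```

```text
t 7.92 tip s,lat,z mm [-60.7   0.7   9.7] pitch 0.0 yaw 105.0 F [ 0.2 -0.3 -1.6] gap 0.171
t 7.97 tip s,lat,z mm [-60.7   0.7   9.7] pitch 0.0 yaw 105.1 F [-0.5 -0.5 -0. ] gap 0.173
[ 0.0396 -0.0012  0.0003 -0.0006 -0.0001  0.0003]
```

Emit:
arm_command --series "-1 0 0 0.0015 0 0 0; -1 0 0 0.0015 0 0 0; -1 0 0 0.003 0 0 0; -1 0 0 0.003 0 0 0"

```text
time_s: 8.3
tool_pos: [0.5188, -0.1512, 0.061]
tool_rot: [[-0.259, 0.966, -0.001], [0.966, 0.259, -0.001], [-0.0, -0.001, -1.0]]
wrist_force: [-0.1, -1.8, 1.9]
finger_gap: 0.167
gripper_force: 78.7
```

```bash
python3 - <<'E'
from h import *
where();robot.get_image('side');where()
E
```

```text
t 8.3 tip s,lat,z mm [-61.2   1.    7.7] pitch -0.0 yaw 105.0 F [-0.1 -1.8  1.9] gap 0.167
t 8.35 tip s,lat,z mm [-61.2   1.    7.8] pitch -0.0 yaw 105.0 F [-0.9 -0.4  1.5] gap 0.173
```

Emit:
arm_command --series "-1 0.008 -0.001 -0.0005 0 0 0; -1 0.016 -0.001 -0.0005 0 0 0; -1 0.024 -0.001 -0.0005 0 0 0; -1 0.03 -0.001 -0.0005 0 0 0; -1 0.036 -0.001 -0.0005 0 0 0; -1 0.036 -0.001 -0.0005 0 0 0; -1 0.036 -0.001 -0.0005 0 0 0"

```text
time_s: 8.93
tool_pos: [0.5105, -0.1233, 0.0608]
tool_rot: [[-0.261, 0.965, -0.003], [0.965, 0.261, 0.001], [0.002, -0.002, -1.0]]
wrist_force: [0.3, 1.6, 1.1]
finger_gap: 0.177
gripper_force: 78.5
```

```bash
sed -i 's/TT=np.array(.*/TT=np.array([.150,0,.0512])/' h.py; cat >> h.py <<'E'
def cake(d,ztop=.03,bias=.002):
    P=cloud(d).reshape(-1,3); S=(P-C)@U; L=(P-C)@np.array([.9659,.2588,0]); Z=P[:,2]-bias
    m=(S>-.06)&(S<.16)&(abs(L)<.06)&(Z>.016)&(Z<.13)
    hs=cv2.cvtColor(d['image'],cv2.COLOR_RGB2HSV).reshape(-1,3); m&=(hs[:,2]<110)
    s,l,z=S[m],L[m],Z[m]; k=np.linalg.lstsq(np.c_[s,l,np.ones(len(s))],z,rcond=None)[0]
    print('cake n',m.sum(),'s',np.percentile(s,[1,50,99]).round(3),'l',np.percentile(l,[1,50,99]).round(3),'z',np.percentile(z,[1,50,99]).round(3),'slope',np.degrees(np.arctan(k[:2])).round(1))
E
python3 - <<'E'
from h import *
where();cake(load('side4'));cake(snap('side','side6'))
E
```

```text
t 8.93 tip s,lat,z mm [-32.   -0.    9.9] pitch 0.1 yaw 105.1 F [0.3 1.6 1.1] gap 0.177
cake n 501 s [-0.045 -0.01   0.039] l [-0.045 -0.004  0.043] z [0.02  0.029 0.036] slope [2.1 1.3]
cake n 516 s [-0.047 -0.01   0.039] l [-0.044 -0.003  0.043] z [0.02  0.029 0.036] slope [2.3 1.6]
```

```bash
cat >> h.py <<'E'
def path(th,s0=-.002,r=33.,h=2.5):
    t=np.radians(th); p,x,z=(26.,-r-26,h) if th<20.85 else (48.5,-r-47,h-8)
    return s0+(p+x*np.cos(t)+z*np.sin(t))/1e3, (-x*np.sin(t)+z*np.cos(t)-2.5+10)/1e3
E
python3 - <<'E'
from h import *
where();cmd([tip(*path(t)) for t in (0,7,14,21,28,35,42)])
E
```

```text
t 8.98 tip s,lat,z mm [-32.1  -0.1   9.9] pitch 0.1 yaw 105.1 F [0.  1.4 1. ] gap 0.17
[-0.0037 -0.0004 -0.0006 -0.0008 -0.0007  0.0006]
[-0.0027 -0.0004 -0.0102 -0.0008 -0.0007  0.0006]
[-0.0005 -0.0004 -0.0195 -0.0008 -0.0007  0.0006]
[ 0.0028 -0.0004 -0.0286 -0.0008 -0.0007  0.0006]
[ 0.0074 -0.0004 -0.0409 -0.0008 -0.0007  0.0006]
[ 0.0135 -0.0005 -0.0524 -0.0008 -0.0007  0.0006]
[ 0.0209 -0.0005 -0.0632 -0.0008 -0.0007  0.0006]
```

Emit:
arm_command --series "-1 0.001 0 -0.005 0 0 0; -1 0.001 0 -0.01 0 0 0; -1 0.002 0 -0.015 0 0 0; -1 0.003 0 -0.02 0 0 0; -1 0.005 0 -0.025 0 0 0; -1 0.006 0 -0.029 0 0 0; -1 0.006 0 -0.029 0 0 0"

```text
time_s: 9.57
tool_pos: [0.5102, -0.1206, 0.0836]
tool_rot: [[-0.26, 0.966, -0.0], [0.966, 0.26, -0.0], [-0.0, -0.0, -1.0]]
wrist_force: [0.2, -0.4, -1.3]
finger_gap: 0.174
gripper_force: 78.3
```

```bash
python3 - <<'E'
from h import *
where();d=snap('side','side7');cake(d);where()
cv2.imwrite('pics/c7.png',cv2.resize(d['image'][150:250,270:400],None,fx=6,fy=6,interpolation=cv2.INTER_CUBIC)[:,:,::-1])
E
```

```text
t 9.57 tip s,lat,z mm [-29.4   0.6  32.3] pitch -0.0 yaw 105.1 F [ 0.2 -0.4 -1.3] gap 0.174
cake n 375 s [-0.04  -0.008  0.035] l [-0.045 -0.005  0.042] z [0.025 0.041 0.051] slope [-12.8   3.6]
t 9.62 tip s,lat,z mm [-29.4   0.4  32. ] pitch -0.0 yaw 105.1 F [ 0.1 -0.3 -1. ] gap 0.175
```

View pics/c7.png

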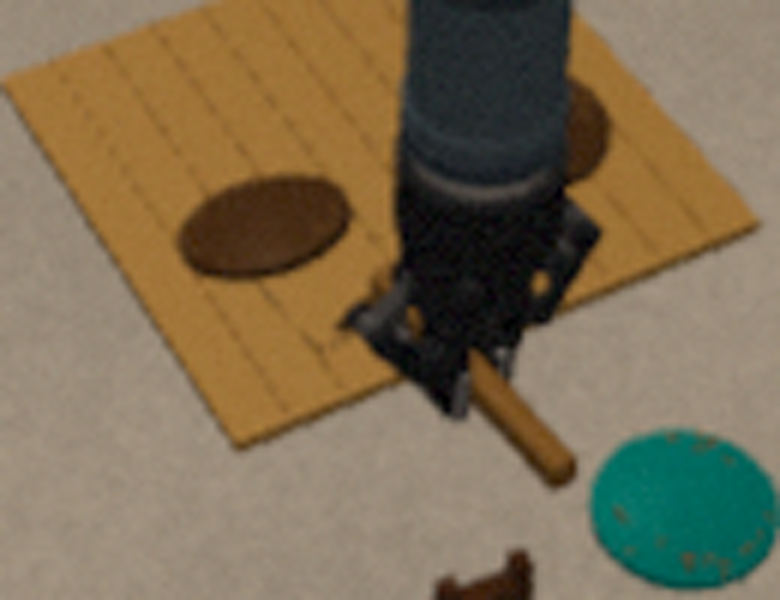

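```bash
python3 - <<'E'
from h import *
where();cmd([tip(*path(t,s0=-.0005)) for t in (21,28,35,42,49,56,63,70,77,84,91,98,105)])
E
```

```text
t 9.62 tip s,lat,z mm [-29.4   0.4  32. ] pitch -0.0 yaw 105.1 F [ 0.1 -0.3 -1. ] gap 0.175
[ 0.001  -0.0008  0.0014 -0.0003  0.0001  0.0003]
[ 0.0056 -0.0008 -0.0108 -0.0003  0.0001  0.0003]
[ 0.0117 -0.0008 -0.0224 -0.0003  0.0001  0.0003]
[ 0.0191 -0.0008 -0.0331 -0.0003  0.0001  0.0003]
[ 0.0277 -0.0008 -0.0429 -0.0003  0.0001  0.0003]
[ 0.0375 -0.0008 -0.0515 -0.0003  0.0001  0.0003]
[ 0.0483 -0.0008 -0.0589 -0.0003  0.0001  0.0003]
[ 0.0598 -0.0008 -0.065  -0.0003  0.0001  0.0003]
[ 0.0721 -0.0008 -0.0695 -0.0003  0.0001  0.0003]
[ 0.0848 -0.0007 -0.0725 -0.0003  0.0001  0.0003]
[ 0.0977 -0.0007 -0.074  -0.0003  0.0001  0.0003]
[ 1.108e-01 -7.000e-04 -7.390e-02 -3.000e-04  1.000e-04  3.000e-04]
[ 1.237e-01 -7.000e-04 -7.220e-02 -3.000e-04  1.000e-04  3.000e-04]
```

Emit:
arm_command --series "-1 0.003 -0.001 -0.007 0 0 0; -1 0.006 -0.001 -0.012 0 0 0; -1 0.009 -0.001 -0.018 0 0 0; -1 0.012 -0.001 -0.023 0 0 0; -1 0.015 -0.001 -0.028 0 0 0; -1 0.019 -0.001 -0.033 0 0 0; -1 0.023 -0.001 -0.038 0 0 0; -1 0.028 -0.001 -0.043 0 0 0; -1 0.028 -0.001 -0.043 0 0 0"

```text
time_s: 10.37
tool_pos: [0.504, -0.0995, 0.1158]
tool_rot: [[-0.261, 0.965, -0.001], [0.965, 0.261, 0.0], [0.001, -0.001, -1.0]]
wrist_force: [0.5, 0.1, -1.0]
finger_gap: 0.172
gripper_force: 78.3
```

```bash
python3 - <<'E'
from h import *
where();d=snap('side','side8');cake(d);where()
cv2.imwrite('pics/c8.png',cv2.resize(d['image'][150:250,270:400],None,fx=6,fy=6,interpolation=cv2.INTER_CUBIC)[:,:,::-1])
cmd([tip(*path(t,s0=-.0005)) for t in (49,56,63,70,77,84,91,98,105)])
E
```

```text
t 10.37 tip s,lat,z mm [-7.4 -0.1 64.7] pitch 0.0 yaw 105.1 F [ 0.5  0.1 -1. ] gap 0.172
cake n 162 s [-0.014 -0.001  0.021] l [-0.045 -0.012  0.034] z [0.043 0.073 0.083] slope [-29.1  10. ]
t 10.42 tip s,lat,z mm [-7.8 -0.3 64.4] pitch 0.0 yaw 105.1 F [ 0.  -1.5 -1. ] gap 0.176
[-0.0011 -0.0001  0.0001 -0.0003 -0.0001  0.0006]
[ 0.0086 -0.     -0.0086 -0.0003 -0.0001  0.0006]
[ 0.0194 -0.     -0.0159 -0.0003 -0.0001  0.0006]
[ 0.031  -0.     -0.022  -0.0003 -0.0001  0.0006]
[ 0.0432  0.     -0.0265 -0.0003 -0.0001  0.0006]
[ 0.0559  0.     -0.0295 -0.0003 -0.0001  0.0006]
[ 0.0689  0.0001 -0.031  -0.0003 -0.0001  0.0006]
[ 0.082   0.0001 -0.0309 -0.0003 -0.0001  0.0006]
[ 0.0949  0.0001 -0.0291 -0.0003 -0.0001  0.0006]
```

View pics/c8.png

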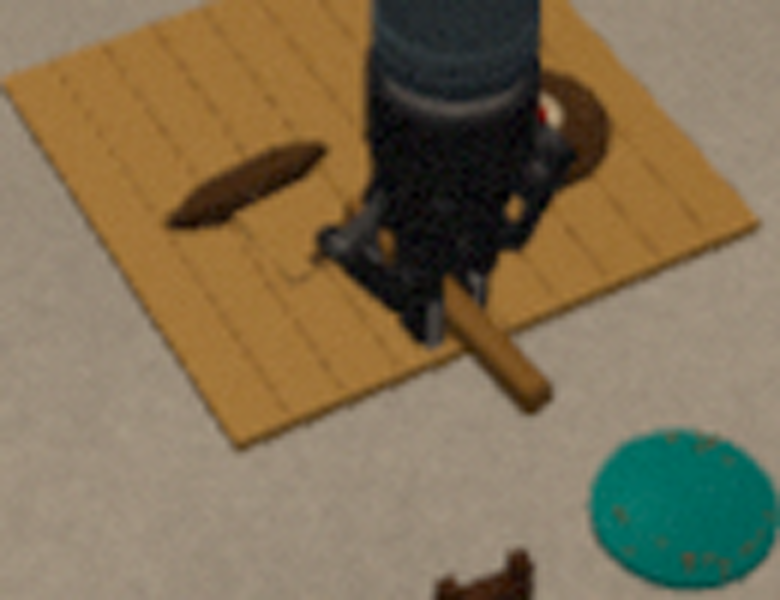

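Emit:
arm_command --series "-1 0.008 0 -0.007 0 0 0; -1 0.017 0 -0.013 0 0 0; -1 0.027 0 -0.019 0 0 0; -1 0.038 0 -0.023 0 0 0; -1 0.05 0 -0.026 0 0 0; -1 0.062 0 -0.028 0 0 0; -1 0.075 0 -0.028 0 0 0; -1 0.087 0 -0.028 0 0 0; -1 0.095 0 -0.028 0 0 0; -1 0.095 0 -0.028 0 0 0"

```text
time_s: 11.25
tool_pos: [0.4844, -0.0295, 0.1357]
tool_rot: [[-0.263, 0.965, -0.003], [0.965, 0.263, 0.001], [0.001, -0.003, -1.0]]
wrist_force: [0.2, -0.6, -1.3]
finger_gap: 0.172
gripper_force: 78.3
```

```bash
python3 - <<'E'
from h import *
where();d=snap('side','side9');cake(d);where()
cv2.imwrite('pics/c9.png',cv2.resize(d['image'][120:250,250:410],None,fx=4.5,fy=4.5,interpolation=cv2.INTER_CUBIC)[:,:,::-1])
E
```

```text
t 11.25 tip s,lat,z mm [65.3 -1.3 84.7] pitch 0.1 yaw 105.2 F [ 0.2 -0.6 -1.3] gap 0.172
cake n 281 s [0.005 0.097 0.149] l [-0.053 -0.025  0.029] z [0.02  0.03  0.099] slope [-16.4  10.1]
t 11.3 tip s,lat,z mm [64.1 -1.1 84.7] pitch 0.0 yaw 105.2 F [ 0.2  0.4 -0.9] gap 0.174
```

View pics/c9.png

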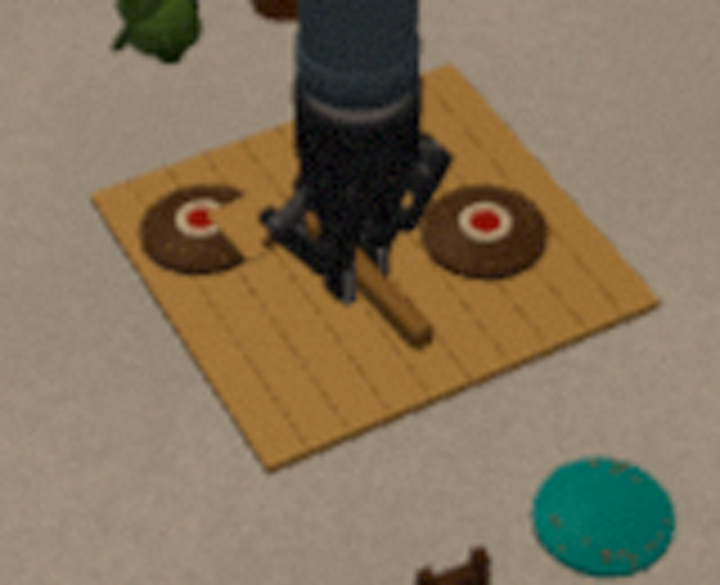

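```bash
python3 - <<'E'
from h import *
r=np.radians; cmd([((.4854,-.2596,.165),Rd(r(96),r(1.5)))])
E
```

```text
[-0.2949 -0.0791 -0.0388 -0.0014  0.0082  0.0509]
```

Emit:
arm_command --series "-1 -0.01 0 -0.039 0 0 0; -1 -0.05 -0.01 -0.039 0 0 0.01; -1 -0.1 -0.03 -0.039 0 0.008 0.02; -1 -0.15 -0.04 -0.039 0 0.008 0.03; -1 -0.2 -0.055 -0.039 0 0.008 0.04; -1 -0.25 -0.067 -0.039 0 0.008 0.05; -1 -0.295 -0.079 -0.039 0 0.008 0.051; -1 -0.295 -0.079 -0.039 0 0.008 0.051; -1 -0.295 -0.079 -0.039 0 0.008 0.051; -1 -0.295 -0.079 -0.039 0 0.008 0.051"

```text
time_s: 12.13
tool_pos: [0.4849, -0.2611, 0.165]
tool_rot: [[-0.101, 0.995, -0.007], [0.995, 0.101, 0.025], [0.025, -0.005, -1.0]]
wrist_force: [1.3, 0.8, -1.0]
finger_gap: 0.178
gripper_force: 78.4
```

```bash
python3 - <<'E'
from h import *
where();d=snap('side','side10');s=robot.read_state();print(s['tool_pos'],s['tool_rot'][:,0])
r=np.radians; cmd([((.4854,-.2596,z),Rd(r(96),r(1.5))) for z in(.085,.0605)])
P=cloud(d).reshape(-1,3); u=np.array([-.1045,.9945,0]); w=np.array([.9945,.1045,0]); S=(P-s['tool_pos'])@u; L=(P-s['tool_pos'])@w; Z=P[:,2]-.002
m=(S>.095)&(S<.16)&(abs(L)<.035)&(Z>.09)&(Z<.14)
k=np.linalg.lstsq(np.c_[S[m],L[m],np.ones(m.sum())],Z[m],rcond=None)[0];print('blade slopes',m.sum(),np.degrees(np.arctan(k[:2])),'s',np.percentile(S[m],[1,99]),'L',np.percentile(L[m],[1,99]),Z[m].mean())
m=(S>-.08)&(S<-.03)&(abs(L)<.02)&(Z>.15)&(Z<.2)
print('rear handle',m.sum(),L[m].mean(),Z[m].mean(),S[m].min())
cv2.imwrite('pics/c10.png',cv2.resize(d['image'][170:310,290:430],None,fx=4,fy=4,interpolation=cv2.INTER_CUBIC)[:,:,::-1])
E
```

```text
t 12.13 tip s,lat,z mm [-159.2  -36.   117.6] pitch 1.4 yaw 95.8 F [ 1.3  0.8 -1. ] gap 0.178
[ 0.48531828 -0.25975598  0.16494113] [-0.10299104  0.99434551  0.0258816 ]
[-2.600e-03  6.000e-04  1.066e-01 -1.400e-03  1.000e-04 -5.000e-04]
[-3.400e-03  8.000e-04  1.392e-01 -1.400e-03  1.000e-04 -5.000e-04]
blade slopes 228 [-0.25014101 -0.09432888] s [0.09812716 0.14879703] L [-0.02555422  0.02292682] 0.11852895305291353
rear handle 151 -0.0030912452528240463 0.18038514875317926 -0.07789610285105038
```

View pics/c10.png

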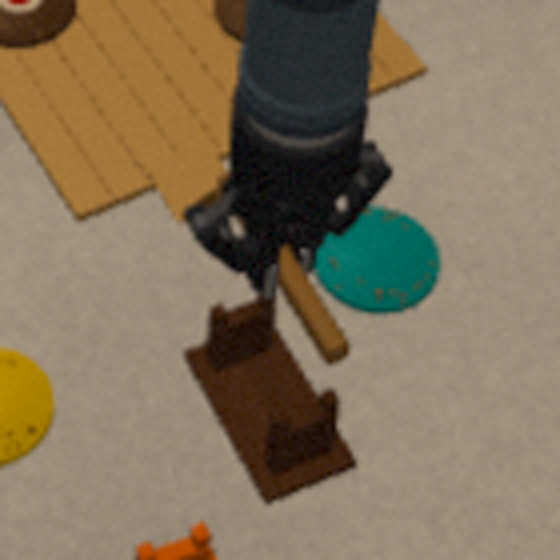

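Emit:
arm_command --series "-1 -0.001 0 0.03 0 0 0; -1 -0.002 0 0.065 0 0 0; -1 -0.003 0.001 0.1 0 0 0; -1 -0.003 0.001 0.107 0 0 0; -1 -0.003 0.001 0.107 0 0 0; -1 -0.003 0.001 0.107 0 0 0; -1 -0.003 0.001 0.107 0 0 0"

```text
time_s: 12.77
tool_pos: [0.4872, -0.2611, 0.0867]
tool_rot: [[-0.103, 0.995, -0.004], [0.994, 0.103, 0.023], [0.024, -0.001, -1.0]]
wrist_force: [0.5, -0.7, -0.6]
finger_gap: 0.172
gripper_force: 78.4
```

```bash
python3 - <<'E'
from h import *
s=robot.read_state();print(s['tool_pos'],s['wrist_force'])
r=np.radians; cmd([((.4854,-.2596,z),Rd(r(96),r(1.5))) for z in(.062,.0598)])
E
```

```text
[ 0.487186   -0.26111664  0.0866721 ] [ 0.48500431 -0.69984677 -0.572171  ]
[ 0.0015 -0.0021  0.0329 -0.0004  0.0008 -0.0005]
[ 0.0014 -0.0021  0.0359 -0.0004  0.0008 -0.0005]
```

Emit:
arm_command --series "-1 0.001 -0.002 0.012 0 0 0; -1 0.001 -0.002 0.024 0 0 0; -1 0.001 -0.002 0.031 0 0 0; -1 0.001 -0.002 0.034 0 0 0; -1 0.001 -0.002 0.034 0 0 0; -1 0.001 -0.002 0.034 0 0 0"

```text
time_s: 13.27
tool_pos: [0.484, -0.2596, 0.0596]
tool_rot: [[-0.102, 0.995, -0.007], [0.994, 0.102, 0.025], [0.026, -0.004, -1.0]]
wrist_force: [-0.3, 0.5, 0.6]
finger_gap: 0.178
gripper_force: 78.7
```

```bash
python3 - <<'E'
from h import *
robot.get_image('side');s=robot.read_state();print(s['time_s'],s['tool_pos'],s['wrist_force'],s['ft_torque'])
E
```

```text
13.3167 [ 0.48404075 -0.25968948  0.05959135] [-0.05717561  0.43089017  1.10066983] [0.02337341 0.07563203 0.00322554]
```

Emit:
arm_command --series "-0.4 0 0 0 0 0 0; 0 0 0 0 0 0 0; 1 0 0 0 0 0 0; 1 0 0 0 0 0 0; 1 0 0 0 0 0 0; 1 0 0 -0.02 0 0 0; 1 0 0 -0.06 0 0 0; 1 0 0 -0.11 0 0 0; 1 0 0 -0.16 0 0 0; 1 0 0 -0.2 0 0 0"

```text
time_s: 14.15
tool_pos: [0.4853, -0.2641, 0.2121]
tool_rot: [[-0.101, 0.995, -0.005], [0.995, 0.101, 0.023], [0.024, -0.002, -1.0]]
wrist_force: [0.2, 0.6, -0.4]
finger_gap: 1.003
gripper_force: 0.0
```

Emit:
arm_command --series "1 0 -0.05 -0.05 0 0 0; 1 0 -0.1 -0.05 0 0 0; 1 0 -0.15 -0.05 0 0 0; 1 0 -0.15 -0.05 0 0 0; 1 0 -0.15 -0.05 0 0 0"

```text
time_s: 14.57
tool_pos: [0.3706, -0.2761, 0.2475]
tool_rot: [[-0.098, 0.995, -0.003], [0.995, 0.098, 0.029], [0.029, -0.0, -1.0]]
wrist_force: [1.0, 0.7, -0.4]
finger_gap: 1.002
gripper_force: 0.0
```

```bash
python3 - <<'E'
from h import *
d=snap('side','side11');t=snap('top','top11');s=robot.read_state();print(s['time_s'],s['tool_pos'],s['wrist_force'],s['finger_gap'])
a=cv2.resize(d['image'][120:320,250:430],(540,600),interpolation=cv2.INTER_CUBIC)
cv2.imwrite('pics/c11.png',a[:,:,::-1])
P=cloud(d).reshape(-1,3);hsv=cv2.cvtColor(d['image'],cv2.COLOR_RGB2HSV).reshape(-1,3)
Z=P[:,2]-.002
m=(P[:,0]>.43)&(P[:,0]<.54)&(P[:,1]<-.18)&(P[:,1]>-.36)&(Z>.068)&(Z<.1)&(hsv[:,2]>70)
p=P[m];c=p.mean(0);u=np.linalg.svd(p-c)[2][0];print('handle',m.sum(),c,u,p.min(0),p.max(0))
E
```

```text
14.6667 [ 0.37378491 -0.27548816  0.24771418] [0.03580877 0.31527565 0.71100197] 0.9964528269363249
handle 321 [ 0.48336109 -0.26324403  0.07888808] [ 0.11544539 -0.99327915  0.00829974] [ 0.45826749 -0.33513233  0.07013534] [ 0.51355086 -0.18672016  0.08420284]
```

View pics/c11.png

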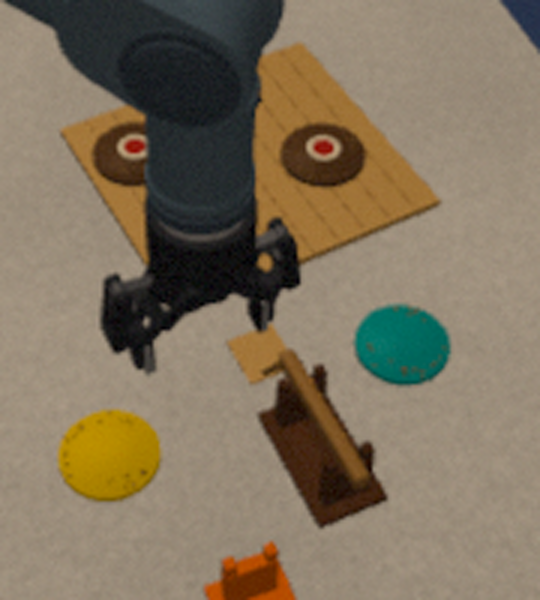

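The picture shows the spatula lying level in both forks of the dark rest at about (320,420). The turned cake is label up at (135,147), its neighbour is still in place at (323,147), and the gripper is clear of everything.

```bash
python3 -c "
from workcell import robot
print(robot.close_job())"
```

```text
the job is handed in; nothing more can be done
None
```

The cake is turned label up on the board, and the spatula is back level in its rest and released. I handed the job in at about 15 s; no verdict was returned, so I only have the last camera picture to go by.

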